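Fit the diffuser's chimney and key in its start sequence

ROBOT

A 6-joint arm with a two-finger parallel gripper is mounted at the origin on the work surface. World frame = base frame: x ahead of the robot, y to its left, z up, the work surface at z = 0. Lengths are in m, angles in rad, forces in N, time in s.
With the tool pointing down it reaches from about 0.425 to 0.95 m from the base axis. Payload 3.5 kg.
Tool frame: the origin (TCP) lies midway between the tips of the shut fingers; the grasp point (between the pads) lies 19 mm behind it; z points along the fingers, y is the line along which they close (so a half turn about z gives the same grasp; the last joint's range is limited). The gripper opens to 85 mm and grips with 20 to 120 N. Pads are 22 mm wide; open, the fingers measure 114 mm over their backs; the gripper's body (76 mm by 85 mm) begins 54 mm behind the grasp point. The pads swing forward as they close: fully open they stand 13 mm farther back than shut.
Start: joints at [0.984, 0.286, 1.577, -0, 1.279, -0.15], TCP at [0.286, 0.612, 0.231] pointing down, gripper open.
Joint ranges: [-2.77, 2.77], [-0.9, 2.22], [0.21, 2.48], [-1.53, 4.67], [0.24, 2.81], [-2.84, 2.84]. Speed limits (rad/s): [2.79, 2.79, 3.14, 3.14, 3.14, 3.14].

INTERFACE

Orientations are given as a unit quaternion [x, y, z, w].
In Python, from plant import * gives the robot as it stands.
- The arm moves only by the tool move_arm, never from a script. Its argument "moves" is a list of rows, each a list of 3 entries, a list of its own where there are three numbers: the opening, from 0 (shut) to 1 (fully open), then the shift along the tool's x, y, z in m, then the turn, a rotation vector about the tool's x, y, z in rad. A call has exactly 10 rows; each row shifts and turns the commanded pose from where the row before left it, along the tool's axes as they then stand; what a row does not reach is not made up. A row lasts 1/12 s, in which the tool goes at most 41.7 mm and 7.16 degrees, less where a joint would pass 70% of its speed; a pose out of reach is approached as far as the arm can. A call is refused whole if a number of a shift passes 0.0417 or a number of a turn 0.125, either way. A call with a gripper value outside its range is refused whole. The fingers move at their own pace and stop on an object; "grip_force" is the grip in N (left out, the last holds). Time passes only in rows, so rows that do not move let the fingers close, or fill a call up. It gives the time, the measured TCP pose, the force, the opening and the grip force at its end, in the units of the state.
- get_state(): the state, without advancing time (a new reading comes with each control period).
- read_camera(name): name is "side" or "top" or "wrist"; returns the picture (480x640x3 uint8, red, green, blue); there is no depth.
- camera_params(name): a dict with "fx", "fy", "cx", "cy" (pixels), "rvec" (rotation vector, rad) and "tvec" (3), from world to camera coordinates, as OpenCV has them; the wrist camera has in their place "tool_from_camera" (4x4, takes a point from camera to tool coordinates, whose origin is the TCP and whose axes are the flange's). Camera axes: x right, y down, z forward; pixel columns grow to the right and rows downward; lengths in m; the calibration is good to about 2 mm. A picture is of the moment at which its call begins: read the wrist's pose just before it. camera_params takes no time and is no camera call.
- sign_off(): hands the job in; it is judged then, once.
The state is a dict: "time": time; "qpos": joint angles; "dq": joint speeds; "joint_efforts": joint torques, N m; "eef_pos": TCP position; "tcp_rot": TCP orientation; "contact_force": force on the tool from outside, world axes, zero at the start; "wrist_torque": the same for the moment, N m; "opening": opening from 0.0 (shut) to 1.0 (fully open); "finger_force": force on a finger pad.
Only numpy, scipy, OpenCV 4.12 (cv2) and the standard library are available. Lean on these libraries where they do the work, as an engineer would, in place of code of your own. Each camera call takes 0.05 s, during which the arm holds its last target. There are 200 camera calls.

TASK

Get the fragrance diffuser going: take the brass chimney standing on the dressing table, push it down over the steel outlet on top of the diffuser until it sits flush on the wooden cap, and let go of it. Only then press the keys on the sloping panel fully in, one at a time and letting each spring back up before the next: first the round key, then the cross, then the long bar. Leave the small square key unpressed, and the mirror, comb, kajal pot and jewellery tray where they are.

Things in the scene. Friction and masses are not known exactly. Their poses are not given: they have to be found in the camera images.
- diffuser: Fixed white plastic fragrance diffuser, 200 mm deep (x), 220 mm wide (y), 175 mm high plus outlet. Origin: middle of its underside on the table, z up; its front, with the key panel, faces -x. The panel slopes up from z = 0.025 at x = -0.100 to z = 0.092 at x = -0.005, 35 degrees from level. The tower behind has a wooden cap, z 0.145 to 0.175, overhanging the panel as far forward as x = -0.037.
- panel (a point): Middle of the key row on the panel's surface (diffuser frame -0.052, 0, 0.059); axes as the diffuser's. The outward normal there is (-0.574, 0, 0.819) in those axes: tilt the tool about 35 degrees and press along it, as the cap blocks an upright gripper. Four key places at y = -0.075, -0.025, 0.025, 0.075; which key is where varies.
- outlet (a point): Foot of the upright steel outlet spigot, on the diffuser's wooden cap (diffuser frame 0.045, 0, 0.175). The spigot stands 36 mm above this point, 40 mm in diameter, tapering over its top 10 mm to 26 mm.
- chimney: Loose brass chimney upright on the table, 125 mm high, about 0.2 kg, round about z; origin: centre of its underside. Lower 45 mm: open-bottomed sleeve, 60 mm outside and 46 mm inside diameter. It narrows from z = 0.045 to 0.066; from there to the top is a straight neck 40 mm in diameter, to grip. Seated, its underside rests on the cap at point outlet.
- key_round_top (a point): Round key, a disc 40 mm in diameter. Same black plastic as the other keys. This point is the centre of its top face, 12 mm above the panel measured square to it; only the position is of use.
- key_cross_top (a point): Cross-shaped key, 42 mm long both ways, arms 14 mm wide. Same black plastic as the other keys. This point is the centre of its top face, 12 mm above the panel measured square to it; only the position is of use.
- key_bar_top (a point): Long bar key, 44 mm up the slope and 14 mm across. Same black plastic as the other keys. This point is the centre of its top face, 12 mm above the panel measured square to it; only the position is of use.
- key_square_top (a point): Small square key, 22 mm across, not to be pressed. Same black plastic as the other keys. This point is the centre of its top face, 12 mm above the panel measured square to it; only the position is of use.
- key_round (a joint): travel of the round key into the panel, square to it: 0 m fully up, 0.008 m fully down; spring return, 1.7 N at the start of travel, 5 N at the bottom
- key_cross (a joint): travel of the cross key into the panel, square to it: 0 m fully up, 0.008 m fully down; spring return, 1.7 N at the start of travel, 5 N at the bottom
- key_bar (a joint): travel of the bar key into the panel, square to it: 0 m fully up, 0.008 m fully down; spring return, 1.7 N at the start of travel, 5 N at the bottom
- key_square (a joint): travel of the square key into the panel, square to it: 0 m fully up, 0.008 m fully down; spring return, 1.7 N at the start of travel, 5 N at the bottom
- mirror: Loose round mirror 170 mm across in a steel spring clip on a round foot of 110 mm diameter, 240 mm high; origin under the foot's centre. Bystander.
- comb: Loose blue plastic comb lying flat, 170 by 40 by 5 mm, long along its x; origin at the middle of its underside. Bystander.
- kajal_pot: Loose small closed glass kajal pot, 64 mm in diameter, 68 mm high; origin at the centre of its underside. Bystander.
- tray: Loose white ceramic jewellery tray, 120 (x) by 160 (y) by 22 mm, with two silver rings in it; origin at the centre of its underside. Bystander.
Things that resemble listed ones, but are neither listed nor needed, are in the scene too. There is more than one size of the chimney; the job needs the middle-sized.

How it is judged:
On the way, in this order (a step that is already met when the one before it is completed fails the run):
1. the chimney sits flush on the outlet, upright, let go, with no key pressed (horizontal distance between chimney and outlet below 0.006 m and z of chimney in the frame of outlet between -0.004 and 0.004 m and angle between chimney's own z axis and vertical below 0.08 rad and value of joint each of key_round, key_cross, key_bar, key_square below 0.002 m and contact force between the fingers and chimney below 0.1 N), for 0.2 s.
2. the round key is fully in, the others up (value of joint key_round above 0.006 m and value of joint each of key_cross, key_bar, key_square below 0.002 m), for 0.04 s.
3. all keys are up again (value of joint each of key_round, key_cross, key_bar, key_square below 0.002 m), for 0.04 s.
4. the cross key is fully in, the others up (value of joint key_cross above 0.006 m and value of joint each of key_round, key_bar, key_square below 0.002 m), for 0.04 s.
5. all keys are up again (all of step 3), for 0.04 s.
6. the bar key is fully in, the others up (value of joint key_bar above 0.006 m and value of joint each of key_round, key_cross, key_square below 0.002 m), for 0.04 s.
At the end, for the whole second after the job is handed in: Chimney released, at rest on the outlet: within 6 mm of centre and 4 mm of the cap, tilt under 0.08 rad. All keys up (within 2 mm) after round, cross, bar were pressed alone, in that order, at least 6 of 8 mm. Bystanders within 30 mm of their starts (all of step 5 and horizontal distance between chimney and outlet below 0.006 m and z of chimney in the frame of outlet between -0.004 and 0.004 m and angle between chimney's own z axis and vertical below 0.08 rad and linear speed of chimney below 0.02 m/s and contact force between the fingers and chimney below 0.1 N and distance of each of mirror, comb, kajal_pot, tray from where it was at the start of the episode below 0.03 m); the robot touches nothing.
It fails at once if the small square key is pressed (more than 4 mm) (value of joint key_square above 0.004 m).
It fails at once if a key is pressed (more than 4 mm) while the chimney is not home on the outlet (value of joint any of key_round, key_cross, key_bar, key_square above 0.004 m and not (horizontal distance between chimney and outlet below 0.006 m and z of chimney in the frame of outlet between -0.004 and 0.004 m and angle between chimney's own z axis and vertical below 0.08 rad)).
It fails at once if two keys are pressed (more than 4 mm) at once (value of joint each of key_round, key_cross above 0.004 m or value of joint each of key_round, key_bar above 0.004 m or value of joint each of key_round, key_square above 0.004 m or value of joint each of key_cross, key_bar above 0.004 m or value of joint each of key_cross, key_square above 0.004 m or value of joint each of key_bar, key_square above 0.004 m).
It fails at once if a bystander is moved by more than 30 mm (distance of any of mirror, comb, kajal_pot, tray from where it was at the start of the episode above 0.03 m).
It fails at once if a bystander is tipped over (angle between any of mirror, comb, kajal_pot, tray's own z axis and vertical above 0.5 rad).
It also fails if it takes over 58 s, if anything falls off the work surface, if the arm or the gripper's body presses on something with over 40 N, if the wrist force passes 120 N, or if a joint passes its speed limit or range.

## Working session

There is one attempt and no reset: what is moved stays moved. The work goes in short steps, Python scripts to look and compute and a tool call to move; the robot and the scene stay as the last step left them, time stands still between calls to the robot, and variables do not carry over. Pictures are saved under pics/ and viewed, at most 10 in all, crops included, and the job is handed in when it is done.

Besides the shell and the picture viewer there is one more tool, called after ">>>" by a JSON object that holds its "name" and its "arguments", one argument or row to a line. move_arm: Moves the arm, as the interface text tells. Its arguments: {"type":"object","properties":{"moves":{"type":"array"},"grip_force":{"type":"number"}},"required":["moves"]}

```bash
mkdir -p pics; ls
python3 - <<'E'
from plant import *
import cv2,numpy as np
s=get_state();print(s)
for n in("side","top"):
    im=read_camera(n);cv2.imwrite(f"pics/{n}0.png",im[:,:,::-1]);print(n,camera_params(n))
print(camera_params("wrist"))
E
```

```text
pics
{'time': 0.0, 'qpos': array([ 9.84023504e-01,  2.87203116e-01,  1.57822426e+00, -1.48295871e-05,
        1.27862214e+00, -1.49995679e-01]), 'dq': array([ 2.26384661e-03, -2.05413318e-03, -7.03184345e-04,  1.29225049e-04,
       -2.89009344e-05, -4.92241638e-04]), 'joint_efforts': array([-1.71720940e-04, -4.05977619e+01, -2.92630237e+01, -6.41559927e-05,
        5.81781613e-03,  1.03426319e-05]), 'eef_pos': array([0.2851304 , 0.61106729, 0.22989664]), 'tcp_rot': array([ 2.16654495e-01,  9.76247571e-01, -1.14857098e-03, -4.35746355e-04]), 'contact_force': array([ 1.166209  , -0.08858793, -0.39489303]), 'wrist_torque': array([-0.00565281, -0.03251211, -0.00330812]), 'finger_force': 0.0, 'opening': 1.0040477570649171}
side {'fx': 608.0181026249039, 'fy': 608.0181026249039, 'cx': 313.2546820853682, 'cy': 236.71896469859124, 'rvec': array([ 2.06152029, -0.91975139,  0.43617967]), 'tvec': array([-0.36611421,  0.33869544,  1.20377685])}
top {'fx': 444.69522059437855, 'fy': 444.69522059437855, 'cx': 317.81105468101276, 'cy': 234.79061336346692, 'rvec': array([ 2.24448412, -1.95479263,  0.20805625]), 'tvec': array([-0.05542689,  0.56476722,  0.94128618])}
{'fx': 344.1063010828506, 'fy': 344.1063010828506, 'cx': 319.5919331962711, 'cy': 238.41845980927465, 'tool_from_camera': array([[-3.43711500e-04, -9.63887206e-01, -2.66310601e-01,
         6.70907979e-02],
       [ 9.99999695e-01, -1.44621460e-04, -7.67196723e-04,
         1.97185389e-04],
       [ 7.00976878e-04, -2.66310784e-01,  9.63886962e-01,
        -1.42756244e-01],
       [ 0.00000000e+00,  0.00000000e+00,  0.00000000e+00,
         1.00000000e+00]])}
```

View pics/side0.png

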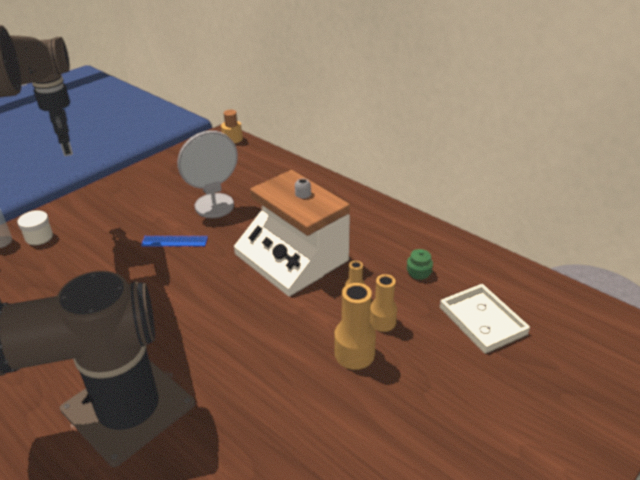

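View pics/top0.png

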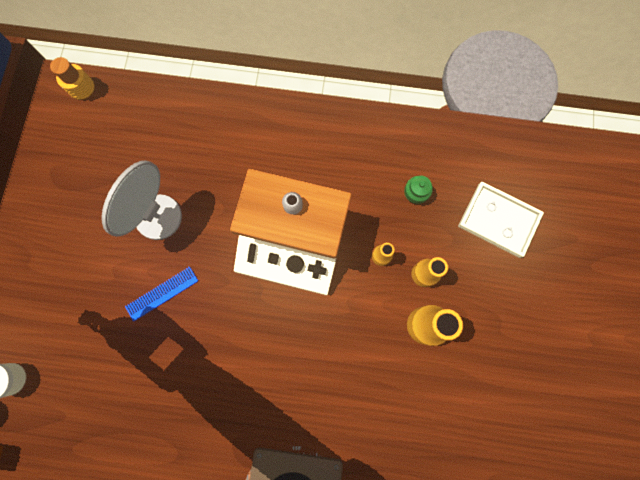

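Three brass chimneys stand to the right of the diffuser. In the top view they are small (385,253), medium (433,270) and large (437,325). The side view shows them at (356,275), (384,303) and (356,325). The medium one should be the one meant, so I'll measure its size and check it in a crop. Keys from left to right are bar (252,253), square (273,258), round (295,264) and cross (317,270).

```bash
cat > h.py <<'E'
import numpy as np,cv2
from plant import *
from scipy.spatial.transform import Rotation as R
from scipy.optimize import least_squares
def proj(n,P):
    c=camera_params(n);K=np.array([[c['fx'],0,c['cx']],[0,c['fy'],c['cy']],[0,0,1]])
    return cv2.projectPoints(np.atleast_2d(P).astype(float),c['rvec'],c['tvec'],K,None)[0][:,0]
def ray(n,uv,z):
    c=camera_params(n);M=cv2.Rodrigues(c['rvec'])[0];o=-M.T@c['tvec']
    d=M.T@np.array([(uv[0]-c['cx'])/c['fx'],(uv[1]-c['cy'])/c['fy'],1]);return o+d*(z-o[2])/d[2]
E
python3 - <<'E'
from h import *
t=cv2.imread("pics/top0.png");s=cv2.imread("pics/side0.png")
a=cv2.resize(t[160:350,225:475],None,fx=2.8,fy=2.8,interpolation=cv2.INTER_CUBIC)
cv2.imwrite("pics/c1.png",a)
b=cv2.resize(s[165:375,225:435],None,fx=2.8,fy=2.8,interpolation=cv2.INTER_CUBIC)
cv2.imwrite("pics/c2.png",b)
for z in(.09,.125,.17): print(z,ray("top",(438,267),z),ray("side",(386,281),z))
for z in(.09,.125,.17): print(z,ray("top",(447,324),z),ray("side",(357,292),z))
for z in(.09,.125,.17): print(z,ray("top",(387,249),z),ray("side",(356,266),z))
E
```

```text
0.09 [ 0.52600343 -0.24373542  0.09      ] [ 0.55441676 -0.21168057  0.09      ]
0.125 [ 0.51986069 -0.23492323  0.125     ] [ 0.52132034 -0.23404711  0.125     ]
0.17 [ 0.51196288 -0.22359328  0.17      ] [ 0.47876779 -0.26280409  0.17      ]
0.09 [ 0.40868683 -0.27214675  0.09      ] [ 0.48355223 -0.18602488  0.09      ]
0.125 [ 0.40687246 -0.26228634  0.125     ] [ 0.4532025  -0.20938583  0.125     ]
0.17 [ 0.40453969 -0.24960866  0.17      ] [ 0.41418141 -0.23942134  0.17      ]
0.09 [ 0.55003206 -0.13103581  0.09      ] [ 0.55061559 -0.12862544  0.09      ]
0.125 [ 0.54300279 -0.12638165  0.125     ] [ 0.5176665  -0.15421118  0.125     ]
0.17 [ 0.53396516 -0.12039773  0.17      ] [ 0.47530338 -0.18710713  0.17      ]
```

View pics/c1.png

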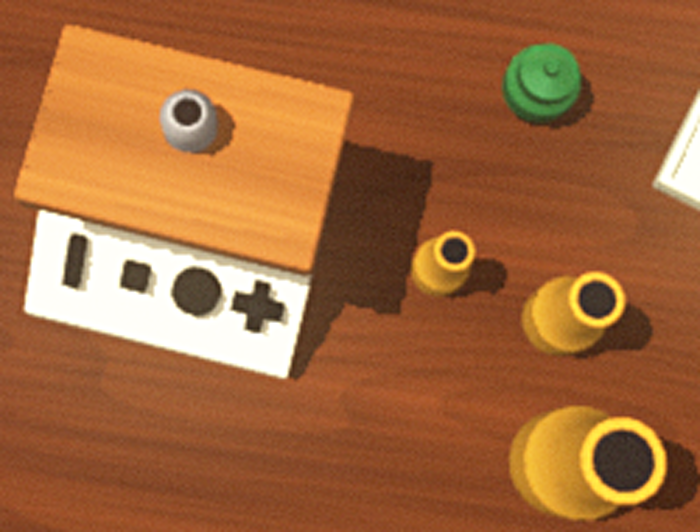

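View pics/c2.png

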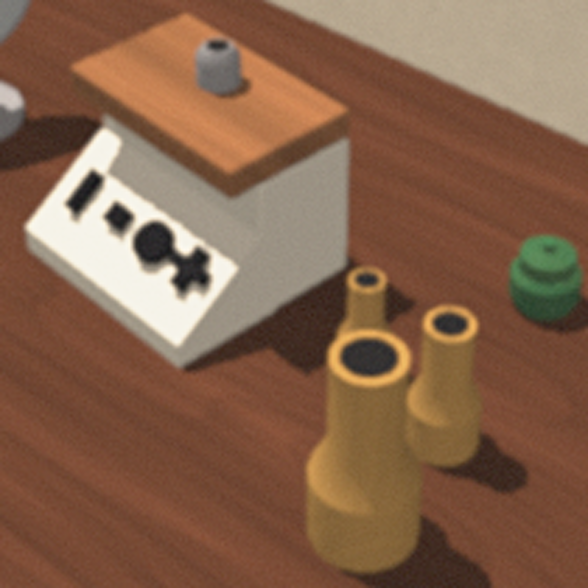

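Crops: the medium chimney's rim is at top (438.2,266.5) and side (385.5,281). Both rays meet at z = 0.125, which matches the given height and confirms it as the one needed. The large rim meets at about 0.17 and the small at about 0.09. Next I'll fit the diffuser pose from the keys and spigot.

```bash
cat >> h.py <<'E'
nrm=np.array([-.574,0,.819])
keyl={k:np.array([-.052,y,.059])+.012*nrm for k,y in zip(("bar","square","round","cross"),(.075,.025,-.025,-.075))}
def W(p,P): return np.array([p[0],p[1],0])+R.from_euler('z',p[2]).apply(P)
E
python3 - <<'E'
from h import *
L=[keyl[k] for k in("bar","square","round","cross")]+[[.045,0,.211]]
L=np.array(L)
T=np.array([(76,261),(137,276),(197,292),(259,306),(187,110)])/2.8+[225,160]-.3
S=np.array([(85,193),(119,217),(154,243),(190,270),(219,45)])/2.8+[225,165]-.3
def f(p): return np.r_[(proj("top",W(p,L))-T).ravel(),(proj("side",W(p,L))-S).ravel()]
r=least_squares(f,[.6,.05,.0]);print(r.x,np.round(r.fun.reshape(2,5,2),1))
p=r.x
np.save("p.npy",p)
for k in keyl: print(k,W(p,keyl[k]))
o=W(p,[.045,0,.175]);print("outlet",o)
# chimney rim
Tr=np.array([(598,299)])/2.8+[225,160]-.3;Sr=np.array([(450,324)])/2.8+[225,165]-.3
g=lambda q:np.r_[(proj("top",q)-Tr).ravel(),(proj("side",q)-Sr).ravel()]
q=least_squares(g,[.52,-.23,.12]);print("rim",q.x,q.fun)
h=lambda q:g(np.r_[q,.125]);q=least_squares(h,[.52,-.23]);print(q.x,q.fun)
g=lambda q:np.r_[(proj("top",q)-T[4]).ravel(),(proj("side",q)-S[4]).ravel()]
q=least_squares(g,[.6,.1,.2]);print("spigot top",q.x,q.fun)
E
```

```text
[ 0.55399931  0.08186839 -0.09551919] [[[-0.6  0.8]
  [-0.4  0.6]
  [ 0.1  0.1]
  [ 0.1  0.3]
  [ 0.6 -0.2]]

 [[-0.4 -0.8]
  [-0.2 -0.6]
  [ 0.2 -0.7]
  [ 0.7 -0.9]
  [ 0.7  0.8]]]
bar [0.5025328  0.16214288 0.068828  ]
square [0.4977641  0.11237081 0.068828  ]
round [0.4929954  0.06259873 0.068828  ]
cross [0.4882267  0.01282666 0.068828  ]
outlet [0.59879418 0.07757656 0.175     ]
rim [ 0.51994299 -0.23418818  0.12796953] [-0.24159186  0.22741438  0.32960913 -0.10712307]
[ 0.52099808 -0.23404201] [-0.65164315 -0.08418653  0.49307949  0.65952688]
spigot top [0.59746742 0.0783753  0.21346443] [-0.00465783  0.00425216  0.00769735 -0.00163751]
```

```bash
cat >> h.py <<'E'
def rel(target,rot=None):
    "shift from the present TCP to target, in tool axes; rot: present orientation override"
    s=get_state();Rt=rot if rot is not None else R.from_quat(s['tcp_rot'])
    return Rt.inv().apply(np.array(target)-s['eef_pos'])
def info():
    s=get_state();Rt=R.from_quat(s['tcp_rot']).as_matrix()
    print("t",round(s['time'],2),"tcp",s['eef_pos'].round(4),"x",Rt[:,0].round(3),"y",Rt[:,1].round(3),"z",Rt[:,2].round(3),"q",s['qpos'].round(2),"F",s['contact_force'].round(1),"op",round(s['opening'],3),"ff",round(s['finger_force'],1))
E
python3 - <<'E'
from h import *
info()
print("mirror foot",ray("top",(160,217),.01),"top",ray("top",(135,165),.24))
rot=R.from_quat(get_state()['tcp_rot'])*R.from_rotvec([0,0,1.8])
s=get_state()['eef_pos']; a=np.array([.45,.2,.28]);b=np.array([.5205,-.2345,.26])
print(rot.as_matrix().round(3)); print(rot.inv().apply(a-s),rot.inv().apply(b-a))
E
```

```text
t 0.1 tcp [0.2852 0.6111 0.23  ] x [-0.906  0.423  0.   ] y [ 0.423  0.906 -0.002] z [-0.001 -0.002 -1.   ] q [ 0.98  0.29  1.58  0.    1.28 -0.15] F [-1.  -0.3  0.1] op 1.002 ff 0.0
mirror foot [0.5688215  0.40277855 0.01      ] top [0.6153612  0.38009732 0.24      ]
[[ 0.618  0.786 -0.001]
 [ 0.786 -0.618 -0.002]
 [-0.002  0.    -1.   ]]
[-0.22153689  0.38363365 -0.04941437] [-0.29803014  0.32389808  0.02070188]
```

>>> {"name": "move_arm", "arguments": {
  "moves": [
    [1,[0,0,-0.005],[0,0,0.12]],
    [1,[0,0,-0.005],[0,0,0.12]],
    [1,[0,0,-0.005],[0,0,0.12]],
    [1,[0,0,-0.005],[0,0,0.12]],
    [1,[0,0,-0.005],[0,0,0.12]],
    [1,[0,0,-0.005],[0,0,0.12]],
    [1,[0,0,-0.005],[0,0,0.12]],
    [1,[0,0,-0.005],[0,0,0.12]],
    [1,[0,0,-0.005],[0,0,0.12]],
    [1,[0,0,-0.005],[0,0,0.12]]
  ]
}}

```text
time: 0.93
eef_pos: [0.2853, 0.6113, 0.2807]
tcp_rot: [0.732, 0.681, -0.001, 0.0]
contact_force: [-1.4, -0.2, 0.4]
opening: 1.0
finger_force: 0.0
```

>>> {"name": "move_arm", "arguments": {
  "moves": [
    [1,[0,0,0],[0,0,0.12]],
    [1,[0,0,0],[0,0,0.12]],
    [1,[0,0,0],[0,0,0.12]],
    [1,[0,0,0],[0,0,0.12]],
    [1,[0,0,0],[0,0,0.12]],
    [1,[-0.02,0.035,0],[0,0,0]],
    [1,[-0.02,0.035,0],[0,0,0]],
    [1,[-0.02,0.035,0],[0,0,0]],
    [1,[-0.02,0.035,0],[0,0,0]],
    [1,[-0.02,0.035,0],[0,0,0]]
  ]
}}

```text
time: 1.77
eef_pos: [0.3613, 0.423, 0.2806]
tcp_rot: [0.899, 0.437, -0.001, 0.0]
contact_force: [0.8, -0.1, -0.2]
opening: 1.003
finger_force: 0.0
```

>>> {"name": "move_arm", "arguments": {
  "moves": [
    [1,[-0.02,0.035,0],[0,0,0]],
    [1,[-0.02,0.035,0],[0,0,0]],
    [1,[-0.02,0.035,0],[0,0,0]],
    [1,[-0.02,0.035,0],[0,0,0]],
    [1,[-0.02,0.035,0],[0,0,0]],
    [1,[-0.02,0.035,0],[0,0,0]],
    [1,[-0.027,0.029,0],[0,0,0]],
    [1,[-0.027,0.029,0],[0,0,0]],
    [1,[-0.027,0.029,0],[0,0,0]],
    [1,[-0.027,0.029,0],[0,0,0]]
  ]
}}

```text
time: 2.6
eef_pos: [0.4764, 0.0423, 0.281]
tcp_rot: [0.899, 0.437, -0.0, -0.0]
contact_force: [1.5, 0.6, -0.2]
opening: 1.002
finger_force: 0.0
```

Run:
```python
from h import *
info();print(rel([.5205,-.2345,.26]))
```

```text
t 2.6 tcp [0.4764 0.0423 0.281 ] x [ 0.618  0.786 -0.   ] y [ 0.786 -0.618 -0.   ] z [-0.  0. -1.] q [-0.12 -0.2   1.99  0.    1.35  0.54] F [ 1.5  0.6 -0.2] op 1.002 ff 0.0
[-0.1904357   0.20571634  0.02091157]
```

>>> {"name": "move_arm", "arguments": {
  "moves": [
    [1,[-0.027,0.029,0.003],[0,0,0]],
    [1,[-0.027,0.029,0.003],[0,0,0]],
    [1,[-0.027,0.029,0.003],[0,0,0]],
    [1,[-0.027,0.029,0.003],[0,0,0]],
    [1,[-0.027,0.029,0.003],[0,0,0]],
    [1,[-0.027,0.029,0.003],[0,0,0]],
    [1,[-0.026,0.029,0.003],[0,0,0]],
    [1,[0,0,0],[0,0,0]],
    [1,[0,0,0],[0,0,0]],
    [1,[0,0,0],[0,0,0]]
  ]
}}

```text
time: 3.43
eef_pos: [0.5199, -0.2288, 0.2596]
tcp_rot: [0.9, 0.437, -0.0, -0.001]
contact_force: [0.5, 0.6, -1.0]
opening: 0.996
finger_force: 0.0
```

```bash
cat >> h.py <<'E'
def wproj(P,pose):
    c=camera_params("wrist");T=np.eye(4);T[:3,:3]=R.from_quat(pose[1]).as_matrix();T[:3,3]=pose[0]
    M=np.linalg.inv(T@c['tool_from_camera']);X=(M@np.c_[np.atleast_2d(P),np.ones(len(np.atleast_2d(P)))].T)[:3]
    return np.c_[c['fx']*X[0]/X[2]+c['cx'],c['fy']*X[1]/X[2]+c['cy']]
E
python3 - <<'E'
from h import *
info();print(rel([.5205,-.2345,.26]))
s=get_state();im=read_camera("wrist")[:,:,::-1].copy()
a=np.linspace(0,2*np.pi,40)
for r,z in((.02,.125),(.03,.0)):
    P=np.c_[.5205+r*np.cos(a),-.2345+r*np.sin(a),0*a+z]
    for u in wproj(P,(s['eef_pos'],s['tcp_rot'])): cv2.circle(im,tuple(int(v) for v in u),1,(255,0,255),-1)
cv2.imwrite("pics/w1.png",im)
E
```

```text
t 3.43 tcp [ 0.5199 -0.2288  0.2596] x [0.618 0.786 0.   ] y [ 0.786 -0.618 -0.002] z [-0.001  0.001 -1.   ] q [-0.59  0.03  1.81  0.    1.3   0.07] F [ 0.5  0.6 -1. ] op 0.996 ff 0.0
[-0.00410738  0.00400984 -0.00039789]
```

View pics/w1.png

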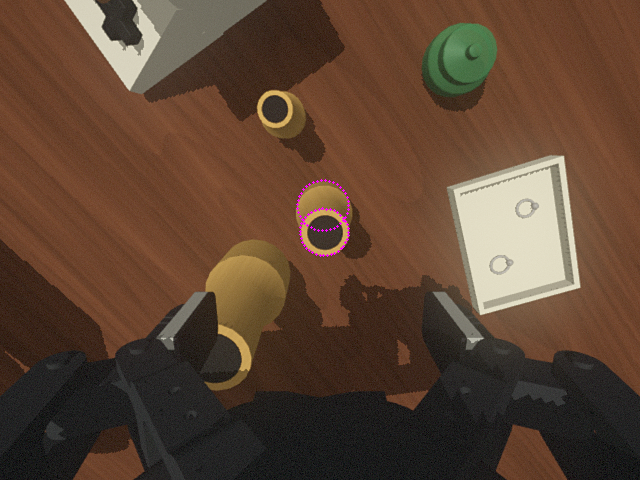

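The predicted outline falls within 1 px of the medium chimney (rim at (325,232)), and the large chimney is clear of the left finger's path. I'll descend and grip.

>>> {"name": "move_arm", "arguments": {
  "moves": [
    [1,[-0.004,0.004,0.005],[0,0,0]],
    [1,[0,0,0.025],[0,0,0]],
    [1,[0,0,0.025],[0,0,0]],
    [1,[0,0,0.025],[0,0,0]],
    [1,[0,0,0.025],[0,0,0]],
    [1,[0,0,0.025],[0,0,0]],
    [1,[0,0,0.025],[0,0,0]],
    [1,[0,0,0.0215],[0,0,0]],
    [1,[0,0,0],[0,0,0]],
    [1,[0,0,0],[0,0,0]]
  ],
  "grip_force": 40
}}

```text
time: 4.32
eef_pos: [0.5202, -0.2333, 0.0828]
tcp_rot: [0.899, 0.438, -0.001, -0.001]
contact_force: [0.5, -0.2, 0.0]
opening: 1.001
finger_force: 0.0
```

```bash
python3 -c "
from h import *
info();print(rel([.5205,-.2345,.083]))"
```

```text
t 4.32 tcp [ 0.5202 -0.2333  0.0828] x [ 0.617  0.787 -0.   ] y [ 0.787 -0.617 -0.003] z [-0.002  0.002 -1.   ] q [-0.6   0.23  1.94 -0.    0.98  0.07] F [ 0.5 -0.2  0. ] op 1.001 ff 0.0
[-0.00075508  0.00093276 -0.00020614]
```

>>> {"name": "move_arm", "arguments": {
  "moves": [
    [0,[0,0,0],[0,0,0]],
    [0,[0,0,0],[0,0,0]],
    [0,[0,0,0],[0,0,0]],
    [0,[0,0,0],[0,0,0]],
    [0,[0,0,0],[0,0,0]],
    [0,[0,0,0],[0,0,0]],
    [0,[0,0,0],[0,0,0]],
    [0,[0,0,0],[0,0,0]],
    [0,[0,0,0],[0,0,0]],
    [0,[0,0,0],[0,0,0]]
  ],
  "grip_force": 40
}}

```text
time: 5.15
eef_pos: [0.5217, -0.2352, 0.0856]
tcp_rot: [0.899, 0.437, 0.001, 0.001]
contact_force: [-1.6, 1.0, 6.3]
opening: 0.46
finger_force: 39.8
```

```bash
python3 -c "
from h import *
info();p=np.load('p.npy');o=W(p,[.045,0,.175]);g=get_state()['eef_pos'];print(rel([g[0],g[1],.335]),rel([.598,.078,g[2]]))"
```

```text
t 5.15 tcp [ 0.5217 -0.2352  0.0856] x [0.618 0.786 0.   ] y [ 0.786 -0.618  0.002] z [ 0.002 -0.001 -1.   ] q [-0.6   0.23  1.94  0.    0.98  0.07] F [-1.6  1.   6.3] op 0.46 ff 39.8
[ 6.21020700e-05  4.94917334e-04 -2.49421083e-01] [ 2.93363726e-01 -1.33504003e-01 -1.91864095e-04]
```

>>> {"name": "move_arm", "arguments": {
  "moves": [
    [0,[0,0,-0.01],[0,0,0]],
    [0,[0,0,-0.02],[0,0,0]],
    [0,[0,0,-0.03],[0,0,0]],
    [0,[0,0,-0.03],[0,0,0]],
    [0,[0,0,-0.03],[0,0,0]],
    [0,[0,0,-0.03],[0,0,0]],
    [0,[0,0,-0.03],[0,0,0]],
    [0,[0,0,-0.03],[0,0,0]],
    [0,[0,0,-0.03],[0,0,0]],
    [0,[0,0,-0.02],[0,0,0]]
  ]
}}

```text
time: 5.98
eef_pos: [0.521, -0.2348, 0.3472]
tcp_rot: [0.899, 0.437, 0.001, 0.001]
contact_force: [0.5, -0.4, -1.3]
opening: 0.461
finger_force: 40.7
```

>>> {"name": "move_arm", "arguments": {
  "moves": [
    [0,[0.015,-0.007,0],[0,0,0]],
    [0,[0.03,-0.0135,0],[0,0,0]],
    [0,[0.034,-0.0155,0],[0,0,0]],
    [0,[0.034,-0.0155,0],[0,0,0]],
    [0,[0.034,-0.0155,0],[0,0,0]],
    [0,[0.034,-0.0155,0],[0,0,0]],
    [0,[0.034,-0.0155,0],[0,0,0]],
    [0,[0.034,-0.0155,0],[0,0,0]],
    [0,[0.03,-0.0135,0],[0,0,0]],
    [0,[0.014,-0.0065,0],[0,0,0]]
  ]
}}

```text
time: 6.82
eef_pos: [0.5967, 0.0821, 0.3431]
tcp_rot: [0.899, 0.439, -0.0, -0.001]
contact_force: [-0.5, -0.2, -2.3]
opening: 0.459
finger_force: 40.8
```

>>> {"name": "move_arm", "arguments": {
  "moves": [
    [0,[0,0,0],[0,0,0]],
    [0,[0,0,0],[0,0,0]],
    [0,[0,0,0],[0,0,0]],
    [0,[0,0,0],[0,0,0]],
    [0,[0,0,0],[0,0,0]],
    [0,[0,0,0],[0,0,0]],
    [0,[0,0,0],[0,0,0]],
    [0,[0,0,0],[0,0,0]],
    [0,[0,0,0],[0,0,0]],
    [0,[0,0,0],[0,0,0]]
  ]
}}

```text
time: 7.65
eef_pos: [0.597, 0.0781, 0.3438]
tcp_rot: [0.899, 0.437, -0.0, 0.0]
contact_force: [0.2, 0.3, -2.3]
opening: 0.459
finger_force: 40.8
```

Run:
```python
from h import *
info();print(rel([.598,.078,.30]))
t=read_camera("top")[:,:,::-1];s=read_camera("side")[:,:,::-1]
cv2.imwrite("pics/top2.png",t);cv2.imwrite("pics/side2.png",s)
a=cv2.resize(t[130:290,220:370],(400,427),interpolation=cv2.INTER_CUBIC);b=cv2.resize(s[90:250,230:380],(400,427),interpolation=cv2.INTER_CUBIC)
cv2.imwrite("pics/c3.png",np.hstack([a,b]))
```

```text
t 7.65 tcp [0.597  0.0781 0.3438] x [ 0.618  0.786 -0.   ] y [ 0.786 -0.618 -0.   ] z [-0. -0. -1.] q [-0.04  0.06  1.63 -0.    1.45  0.63] F [ 0.2  0.3 -2.3] op 0.459 ff 40.8
[0.00058781 0.00084355 0.043847  ]
```

View pics/c3.png

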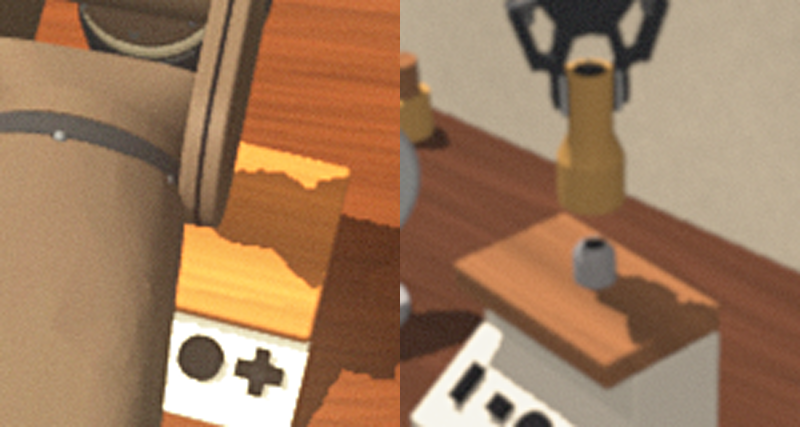

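Run:
```python
from h import *
g=get_state()['eef_pos']
b=g[2]-.083
print("sleeve mid",proj("side",[g[0],g[1],b+.022]),"meas col",230+191.5/2.667)
for o in([.5988,.0776,.193],[.5975,.0784,.193],[.598,.078,.193]): print(proj("side",o))
im=cv2.imread("pics/side2.png").astype(int)
hsv=cv2.cvtColor(im.astype(np.uint8),cv2.COLOR_BGR2HSV)
for r in(150,155,160,165): print(r,im[r,280:325].tolist()[::1] if 0 else [ (i+280) for i in range(60) if hsv[r,280+i,1]>110 and hsv[r,280+i,0]>16][:1]+[ (i+280) for i in range(60) if hsv[r,280+i,1]>110 and hsv[r,280+i,0]>16][-1:])
for r in(185,188,191,194): 
    c=[i for i in range(285,320) if hsv[r,i,1]<60]; print(r,c[:1],c[-1:])
```

```text
sleeve mid [[302.09369534 155.63731224]] meas col 301.80352455943006
[[303.74435901 187.83005654]]
[[303.13851769 187.93192043]]
[[303.39930908 187.90624374]]
150 [290, 312]
155 [290, 313]
160 [290, 312]
165 [291, 311]
185 [295] [309]
188 [295] [309]
191 [296] [309]
194 [296] [310]
```

>>> {"name": "move_arm", "arguments": {
  "moves": [
    [0,[0.0006,0.0008,0.004],[0,0,0]],
    [0,[0,0,0.01],[0,0,0]],
    [0,[0,0,0.01],[0,0,0]],
    [0,[0,0,0.01],[0,0,0]],
    [0,[0,0,0.008],[0,0,0]],
    [0,[0,0,0.004],[0,0,0]],
    [0,[0,0,0.004],[0,0,0]],
    [0,[0,0,0.004],[0,0,0]],
    [0,[0,0,0.003],[0,0,0]],
    [0,[0,0,0],[0,0,0]]
  ]
}}

```text
time: 8.58
eef_pos: [0.5978, 0.0782, 0.2862]
tcp_rot: [0.899, 0.437, -0.0, -0.0]
contact_force: [0.4, -0.0, -2.3]
opening: 0.46
finger_force: 40.8
```

Run:
```python
from h import *
info();print(rel([.598,.078,.258]))
```

```text
t 8.58 tcp [0.5978 0.0782 0.2862] x [ 0.618  0.786 -0.   ] y [ 0.786 -0.618 -0.001] z [-0.001  0.    -1.   ] q [-0.04  0.09  1.7  -0.    1.35  0.63] F [ 0.4 -0.  -2.3] op 0.46 ff 40.8
[-7.27791040e-06  2.41865979e-04  2.82264792e-02]
```

>>> {"name": "move_arm", "arguments": {
  "moves": [
    [0,[0,0,0.0025],[0,0,0]],
    [0,[0,0,0.0025],[0,0,0]],
    [0,[0,0,0.0025],[0,0,0]],
    [0,[0,0,0.0025],[0,0,0]],
    [0,[0,0,0.0025],[0,0,0]],
    [0,[0,0,0.0025],[0,0,0]],
    [0,[0,0,0.002],[0,0,0]],
    [0,[0,0,0.002],[0,0,0]],
    [0,[0,0,0.002],[0,0,0]],
    [0,[0,0,0],[0,0,0]]
  ]
}}

```text
time: 9.42
eef_pos: [0.5978, 0.0782, 0.2652]
tcp_rot: [0.899, 0.437, -0.0, -0.0]
contact_force: [1.0, 0.6, -3.2]
opening: 0.459
finger_force: 40.8
```

```bash
python3 -c "
from h import *
info()"
```

```text
t 9.42 tcp [0.5978 0.0782 0.2652] x [ 0.618  0.786 -0.001] y [ 0.786 -0.618 -0.001] z [-0.001  0.    -1.   ] q [-0.04  0.1   1.72  0.    1.31  0.63] F [ 1.   0.6 -3.2] op 0.459 ff 40.8
```

Sliding on freely so far, with about 5 mm to go.

>>> {"name": "move_arm", "arguments": {
  "moves": [
    [0,[0,0,0.001],[0,0,0]],
    [0,[0,0,0.001],[0,0,0]],
    [0,[0,0,0.001],[0,0,0]],
    [0,[0,0,0.001],[0,0,0]],
    [0,[0,0,0.001],[0,0,0]],
    [0,[0,0,0],[0,0,0]],
    [0,[0,0,0],[0,0,0]],
    [0,[0,0,0],[0,0,0]],
    [0,[0,0,0],[0,0,0]],
    [0,[0,0,0],[0,0,0]]
  ]
}}

```text
time: 10.25
eef_pos: [0.598, 0.0782, 0.2608]
tcp_rot: [0.899, 0.437, -0.0, 0.0]
contact_force: [0.2, 0.4, -2.9]
opening: 0.459
finger_force: 41.0
```

```bash
python3 -c "
from h import *
info()"
```

```text
t 10.25 tcp [0.598  0.0782 0.2608] x [ 0.618  0.786 -0.   ] y [ 0.786 -0.618  0.   ] z [-0. -0. -1.] q [-0.04  0.11  1.73 -0.    1.3   0.63] F [ 0.2  0.4 -2.9] op 0.459 ff 41.0
```

>>> {"name": "move_arm", "arguments": {
  "moves": [
    [0,[0,0,0.001],[0,0,0]],
    [0,[0,0,0.001],[0,0,0]],
    [0,[0,0,0.001],[0,0,0]],
    [0,[0,0,0],[0,0,0]],
    [0,[0,0,0],[0,0,0]],
    [0,[0,0,0],[0,0,0]],
    [0,[0,0,0],[0,0,0]],
    [0,[0,0,0],[0,0,0]],
    [0,[0,0,0],[0,0,0]],
    [0,[0,0,0],[0,0,0]]
  ]
}}

```text
time: 11.08
eef_pos: [0.5983, 0.0784, 0.2606]
tcp_rot: [0.899, 0.437, 0.001, 0.0]
contact_force: [-3.2, -0.2, 6.4]
opening: 0.459
finger_force: 41.6
```

```bash
python3 -c "
from h import *
info()"
```

```text
t 11.08 tcp [0.5983 0.0784 0.2606] x [0.618 0.786 0.001] y [ 0.786 -0.618  0.001] z [ 0.002  0.    -1.   ] q [-0.04  0.11  1.73  0.    1.3   0.63] F [-3.2 -0.2  6.4] op 0.459 ff 41.6
```

Contact at TCP z = 0.2606, which is cap height plus the grip offset, so the chimney is seated. Releasing.

>>> {"name": "move_arm", "arguments": {
  "moves": [
    [0,[0,0,-0.002],[0,0,0]],
    [1,[0,0,0],[0,0,0]],
    [1,[0,0,0],[0,0,0]],
    [1,[0,0,0],[0,0,0]],
    [1,[0,0,0],[0,0,0]],
    [1,[0,0,0],[0,0,0]],
    [1,[0,0,0],[0,0,0]],
    [1,[0,0,0],[0,0,0]],
    [1,[0,0,0],[0,0,0]],
    [1,[0,0,0],[0,0,0]]
  ]
}}

```text
time: 11.92
eef_pos: [0.598, 0.0781, 0.2598]
tcp_rot: [0.899, 0.437, 0.0, 0.0]
contact_force: [0.2, -0.4, -0.3]
opening: 1.003
finger_force: 0.0
```

>>> {"name": "move_arm", "arguments": {
  "moves": [
    [1,[0,0,-0.005],[0,0,0]],
    [1,[0,0,-0.01],[0,0,0]],
    [1,[0,0,-0.02],[0,0,0]],
    [1,[0,0,-0.02],[0,0,0]],
    [1,[0,0,-0.02],[0,0,0]],
    [1,[0,0,-0.02],[0,0,0]],
    [1,[0,0,-0.01],[0,0,0]],
    [1,[0,0,0],[0,0,0]],
    [1,[0,0,0],[0,0,0]],
    [1,[0,0,0],[0,0,0]]
  ]
}}

```text
time: 12.75
eef_pos: [0.5975, 0.0781, 0.3633]
tcp_rot: [0.899, 0.437, -0.001, -0.001]
contact_force: [-0.5, -0.7, -0.3]
opening: 0.998
finger_force: 0.0
```

Run:
```python
from h import *
info()
p=np.load('p.npy');yaw=p[2]
n=R.from_euler('z',yaw).apply(nrm/np.linalg.norm(nrm));print("n",n)
# target orientation: z=-n, y in vertical plane uphill(forward/up)
z=-n;u=R.from_euler('z',yaw).apply([.8192,0,.5736]);y=u;x=np.cross(y,z)
Rt=R.from_matrix(np.c_[x,y,z]);Rc=R.from_quat(get_state()['tcp_rot'])
print("x y z",x,y,z,"rotvec tool",(Rc.inv()*Rt).as_rotvec())
# yaw-only first: y horizontal along yaw
yh=R.from_euler('z',yaw).apply([1,0,0]);Rh=R.from_matrix(np.c_[np.cross(yh,[0,0,-1]),yh,[0,0,-1]])
print("yaw",(Rc.inv()*Rh).as_rotvec(),"tilt",(Rh.inv()*Rt).as_rotvec())
for k in keyl:
    K=W(p,keyl[k]);print(k,K,"standoff60",K+.06*n)
c=get_state()['eef_pos']
print("from here back",Rc.inv().apply(np.array([.40,.07,.34])-c))
```

```text
t 12.75 tcp [0.5975 0.0781 0.3633] x [ 0.618  0.786 -0.001] y [ 0.786 -0.618 -0.002] z [-0.002  0.    -1.   ] q [-0.04  0.06  1.6  -0.    1.49  0.63] F [-0.5 -0.7 -0.3] op 0.998 ff 0.0
n [-0.57131573  0.05473819  0.81890297]
x y z [9.53790269e-02 9.95493971e-01 6.93889390e-18] [ 0.81546569 -0.07813038  0.5736    ] [ 0.57131573 -0.05473819 -0.81890297] rotvec tool [-0.59643251  0.17506339 -0.55231478]
yaw [-0.00223017  0.00080253 -0.57055377] tilt [-6.11078191e-01  1.69153052e-16  1.12768702e-16]
bar [0.5025328  0.16214288 0.068828  ] standoff60 [0.46825386 0.16542718 0.11796218]
square [0.4977641  0.11237081 0.068828  ] standoff60 [0.46348516 0.1156551  0.11796218]
round [0.4929954  0.06259873 0.068828  ] standoff60 [0.45871646 0.06588302 0.11796218]
cross [0.4882267  0.01282666 0.068828  ] standoff60 [0.45394776 0.01611095 0.11796218]
from here back [-0.12841987 -0.15023086  0.02378353]
```

Run:
```python
from h import *
D=[(.984,.2872,1.578,.2851,.6111,.2299),(-.12,-.2,1.99,.4764,.0423,.281),(-.59,.03,1.81,.5199,-.2288,.2596),(-.6,.23,1.94,.5202,-.2333,.0828),(-.04,.06,1.63,.597,.0781,.3438),(-.04,.1,1.72,.5978,.0782,.2652),(-.04,.06,1.6,.5975,.0781,.3633)]
D=np.array(D)
def f(v):
    d,r0,h,L1,L2,a=v
    R_=r0+L1*np.sin(D[:,1])+L2*np.sin(D[:,1]+D[:,2]-a);Z=h+L1*np.cos(D[:,1])+L2*np.cos(D[:,1]+D[:,2]-a)
    return np.r_[R_-np.sqrt(D[:,3]**2+D[:,4]**2-d**2),Z-D[:,5],.1*(d-.1),.01*(r0),.01*(a)]
r=least_squares(f,[.1,0,.1,.43,.4,0]);print(r.x.round(3),r.fun.round(3))
d,r0,h,L1,L2,a=r.x
for Lt in(.2,.25,.3):
  for so in(-.008,.06):
    K=W(np.load('p.npy'),keyl['cross']);n=np.array([-.571,.055,.819]);T=K+so*n
    w=T+Lt*n-np.array([0,0,Lt])  # equivalent tool-down TCP
    rr=np.sqrt(w[0]**2+w[1]**2-d**2)-r0;zz=w[2]-h
    c=(rr**2+zz**2-L1**2-L2**2)/(2*L1*L2);print(Lt,so,w,"q3",np.arccos(c)+a if abs(c)<=1 else c)
```

```text
[ 0.1    0.    -0.005  0.439  0.574 -0.038] [-0.    -0.     0.001 -0.    -0.001 -0.001  0.001 -0.001 -0.001  0.001
 -0.001  0.     0.005 -0.002 -0.     0.    -0.   ]
0.2 -0.008 [0.3785947  0.02338666 0.026076  ] q3 2.4088157580187732
0.2 0.06 [0.3397667  0.02712666 0.081768  ] q3 2.4773157536087087
0.25 -0.008 [0.3500447  0.02613666 0.017026  ] q3 2.4772141970097454
0.25 0.06 [0.3112167  0.02987666 0.072718  ] q3 2.548278380536062
0.3 -0.008 [0.3214947  0.02888666 0.007976  ] q3 2.5459877127108035
0.3 0.06 [0.2826667  0.03262666 0.063668  ] q3 2.6207187687600735
```

>>> {"name": "move_arm", "arguments": {
  "moves": [
    [1,[-0.0228,-0.029,0],[0,0,0]],
    [0,[-0.0228,-0.029,0],[0,0,0]],
    [0,[-0.0228,-0.029,0],[0,0,0]],
    [0,[-0.0228,-0.029,0],[0,0,0]],
    [0,[0,0,0],[0,0,-0.114]],
    [0,[0,0,0],[0,0,-0.114]],
    [0,[0,0,0],[0,0,-0.114]],
    [0,[0,0,0],[0,0,-0.114]],
    [0,[0,0,0],[0,0,-0.114]],
    [0,[0,0,0],[0,0,0]]
  ]
}}

```text
time: 13.58
eef_pos: [0.4498, 0.0781, 0.363]
tcp_rot: [0.74, 0.673, -0.001, -0.001]
contact_force: [-0.2, 0.7, 0.8]
opening: -0.001
finger_force: 0.0
```

>>> {"name": "move_arm", "arguments": {
  "moves": [
    [0,[0,0,0.01],[-0.1,0,0]],
    [0,[0,0,0.01],[-0.1,0,0]],
    [0,[0,0,0.01],[-0.1,0,0]],
    [0,[0,0,0.01],[-0.1,0,0]],
    [0,[0,0,0.01],[-0.1,0,0]],
    [0,[0,0,0.01],[-0.1,0,0]],
    [0,[0,0,0],[-0.01,0,0]],
    [0,[0,0,0],[0,0,0]],
    [0,[0,0,0],[0,0,0]],
    [0,[0,0,0],[0,0,0]]
  ]
}}

```text
time: 14.42
eef_pos: [0.466, 0.0766, 0.3094]
tcp_rot: [0.706, 0.641, 0.202, 0.223]
contact_force: [-0.1, -0.3, 1.0]
opening: -0.002
finger_force: 0.0
```

Run:
```python
from h import *
info()
t=read_camera("top")[:,:,::-1];s=read_camera("side")[:,:,::-1]
a=cv2.resize(t[130:310,210:370],(356,400),interpolation=cv2.INTER_CUBIC);b=cv2.resize(s[110:290,220:380],(356,400),interpolation=cv2.INTER_CUBIC)
cv2.imwrite("pics/c4.png",np.hstack([a,b]))
for f in ("round","cross","bar"):
    print(f,rel(W(np.load('p.npy'),keyl[f])))
```

```text
t 14.42 tcp [0.466  0.0766 0.3094] x [0.097 0.995 0.001] y [ 0.815 -0.08   0.574] z [ 0.571 -0.055 -0.819] q [-0.03 -0.58  2.29 -0.05  0.83  0.09] F [-0.1 -0.3  1. ] op -0.002 ff 0.0
round [-0.01136484 -0.11480512  0.21307202]
cross [-0.0613648  -0.11474762  0.21309048]
bar [ 0.08863509 -0.11492011  0.21303511]
```

View pics/c4.png

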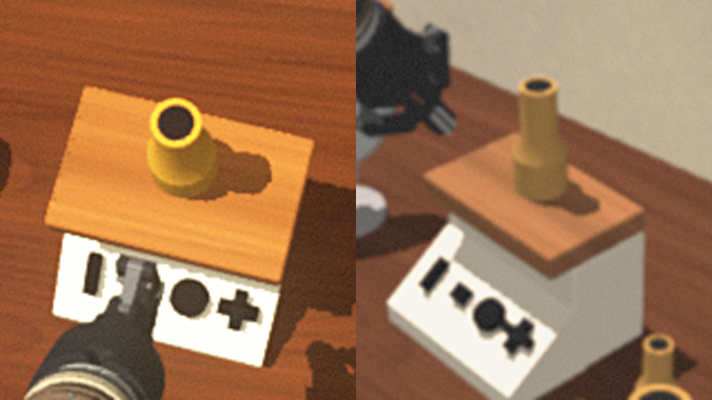

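Chimney sits upright and flush on the cap, and the tool is tilted. At 35° the elbow (q3) gets close to its limit near the panel, so I'll ease the tilt to about 28° and go to a standoff over the round key.

```bash
cat >> h.py <<'E'
def nw(): return R.from_euler('z',np.load('p.npy')[2]).apply(nrm/np.linalg.norm(nrm))
def so(k,d,rot=None): return rel(W(np.load('p.npy'),keyl[k])+d*nw(),rot)
E
python3 - <<'E'
from h import *
rot=R.from_quat(get_state()['tcp_rot'])*R.from_rotvec([.12,0,0])
print("round 20mm",so("round",.02,rot),"press dir",rot.inv().apply(-nw()))
E
```

```text
round 20mm [-0.01137222 -0.09086935  0.2054275 ] press dir [3.69282622e-04 1.19857638e-01 9.92791020e-01]
```

>>> {"name": "move_arm", "arguments": {
  "moves": [
    [0,[0,0,0],[0.12,0,0]],
    [0,[-0.0016,-0.013,0.029],[0,0,0]],
    [0,[-0.0016,-0.013,0.029],[0,0,0]],
    [0,[-0.0016,-0.013,0.029],[0,0,0]],
    [0,[-0.0016,-0.013,0.029],[0,0,0]],
    [0,[-0.0016,-0.013,0.029],[0,0,0]],
    [0,[-0.0016,-0.013,0.029],[0,0,0]],
    [0,[-0.0016,-0.013,0.025],[0,0,0]],
    [0,[0,0,0],[0,0,0]],
    [0,[0,0,0],[0,0,0]]
  ]
}}

```text
time: 15.35
eef_pos: [0.4769, 0.0642, 0.0881]
tcp_rot: [0.719, 0.652, 0.162, 0.178]
contact_force: [0.4, 0.4, 0.4]
opening: 0.002
finger_force: 0.0
```

Run:
```python
from h import *
info();print(so("round",.02),so("round",-.008))
s=get_state();im=read_camera("wrist")[:,:,::-1].copy()
t=read_camera("side")[:,:,::-1]
p=np.load('p.npy')
for k in keyl:
    u=wproj(W(p,keyl[k]),(s['eef_pos'],s['tcp_rot']))[0];print(k,u);cv2.circle(im,tuple(int(v) for v in u),3,(255,0,255),-1)
b=cv2.resize(t[150:310,220:348],(320,400),interpolation=cv2.INTER_CUBIC)
cv2.imwrite("pics/c5.png",np.hstack([cv2.resize(im,(480,360)),np.zeros((360,0,3),np.uint8),b[:360]]))
```

```text
t 15.35 tcp [0.4769 0.0642 0.0881] x [0.097 0.995 0.   ] y [ 0.88  -0.085  0.467] z [ 0.465 -0.045 -0.884] q [-0.07 -0.19  2.42 -0.03  0.43  0.05] F [0.4 0.4 0.4] op 0.002 ff 0.0
[-5.37734978e-06  2.85043818e-03  4.73357010e-03] [1.18612692e-05 6.34528440e-03 3.25146024e-02]
bar [330.7308012   66.79095937]
square [329.93088974 180.64883392]
round [329.25031708 277.5202499 ]
cross [328.66423086 360.94264709]
```

View pics/c5.png

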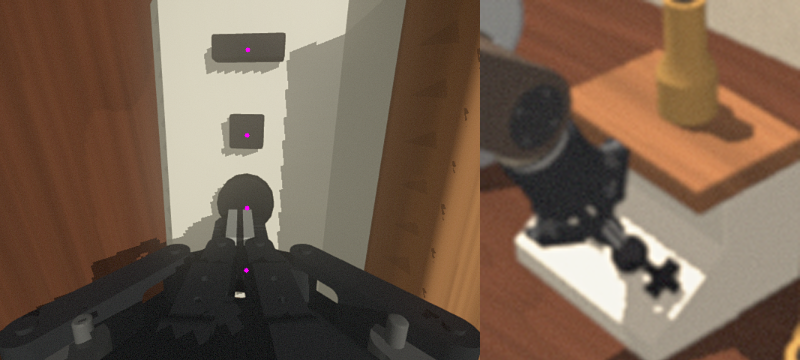

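Overlay fits the keys: round at (245,200), square at (246,131) and bar at (248,47) in the half-size view. The closed linkage spreads wide towards the cap, so I'll back off and turn the tool 90° so the finger axis runs along the key row.

>>> {"name": "move_arm", "arguments": {
  "moves": [
    [0,[0,0,-0.015],[0,0,0]],
    [0,[0,0,0],[0,0,-0.12]],
    [0,[0,0,0],[0,0,-0.12]],
    [0,[0,0,0],[0,0,-0.12]],
    [0,[0,0,0],[0,0,-0.12]],
    [0,[0,0,0],[0,0,-0.12]],
    [0,[0,0,0],[0,0,-0.12]],
    [0,[0,0,0],[0,0,-0.12]],
    [0,[0,0,0],[0,0,-0.12]],
    [0,[0,0,0],[0,0,-0.12]]
  ]
}}

```text
time: 16.28
eef_pos: [0.4725, 0.065, 0.1062]
tcp_rot: [0.277, 0.929, 0.048, 0.241]
contact_force: [-0.7, 0.2, -0.1]
opening: 0.001
finger_force: 0.0
```

>>> {"name": "move_arm", "arguments": {
  "moves": [
    [0,[0,0,0],[0,0,-0.1225]],
    [0,[0,0,0],[0,0,-0.1225]],
    [0,[0,0,0],[0,0,-0.1225]],
    [0,[0,0,0],[0,0,-0.1225]],
    [0,[0,0,0],[0,0,0]],
    [0,[0,0,0],[0,0,0]],
    [0,[0,0,0],[0,0,0]],
    [0,[0,0,0],[0,0,0]],
    [0,[0,0,0],[0,0,0]],
    [0,[0,0,0],[0,0,0]]
  ]
}}

```text
time: 17.12
eef_pos: [0.4703, 0.065, 0.1025]
tcp_rot: [0.047, 0.969, -0.011, 0.242]
contact_force: [-0.3, -0.1, -1.3]
opening: 0.002
finger_force: 0.0
```

Run:
```python
from h import *
info();print(so("round",.005),so("round",-.008))
```

```text
t 17.12 tcp [0.4703 0.065  0.1025] x [-0.878  0.086 -0.471] y [0.097 0.995 0.001] z [ 0.469 -0.045 -0.882] q [-0.07 -0.25  2.43 -0.03  0.47 -1.52] F [-0.3 -0.1 -1.3] op 0.002 ff 0.0
[-0.00371696 -0.00017975  0.03550272] [-0.00528775 -0.00017393  0.04840747]
```

>>> {"name": "move_arm", "arguments": {
  "moves": [
    [0,[-0.0012,0,0.0115],[0,0,0]],
    [0,[-0.0012,0,0.012],[0,0,0]],
    [0,[-0.0013,0,0.012],[0,0,0]],
    [0,[-0.0003,0,0.0026],[0,0,0]],
    [0,[-0.0003,0,0.0026],[0,0,0]],
    [0,[-0.0003,0,0.0026],[0,0,0]],
    [0,[-0.0003,0,0.0026],[0,0,0]],
    [0,[-0.0003,0,0.0026],[0,0,0]],
    [0,[0,0,0],[0,0,0]],
    [0,[0,0,0],[0,0,0]]
  ]
}}

```text
time: 17.95
eef_pos: [0.4962, 0.0624, 0.0626]
tcp_rot: [0.047, 0.969, -0.012, 0.24]
contact_force: [-19.2, -3.3, 19.4]
opening: 0.001
finger_force: 13.4
```

Run:
```python
from h import *
info();print(so("round",-.008),"F along n",get_state()['contact_force']@nw())
```

```text
t 17.95 tcp [0.4962 0.0624 0.0626] x [-0.88   0.085 -0.467] y [ 0.096  0.995 -0.001] z [ 0.465 -0.045 -0.884] q [-0.07 -0.08  2.39 -0.03  0.35 -1.52] F [-19.2  -3.3  19.4] op 0.001 ff 13.4
[-1.03496710e-03 -9.13694052e-05  9.66056900e-04] F along n 26.66184750870987
```

Round key is bottomed (27 N along the panel normal, well over the 5 N spring). Retracting.

>>> {"name": "move_arm", "arguments": {
  "moves": [
    [0,[0.0005,0,-0.004],[0,0,0]],
    [0,[0.001,0,-0.008],[0,0,0]],
    [0,[0.001,0,-0.008],[0,0,0]],
    [0,[0.001,0,-0.008],[0,0,0]],
    [0,[0,0,0],[0,0,0]],
    [0,[0,-0.015,0],[0,0,0]],
    [0,[0,-0.02,0],[0,0,0]],
    [0,[0,-0.015,0],[0,0,0]],
    [0,[0,0,0],[0,0,0]],
    [0,[0,0,0],[0,0,0]]
  ]
}}

```text
time: 18.78
eef_pos: [0.4768, 0.0135, 0.0852]
tcp_rot: [0.048, 0.969, -0.012, 0.243]
contact_force: [-0.5, 0.2, -0.5]
opening: -0.002
finger_force: 0.0
```

Run:
```python
from h import *
info();print(so("cross",.005),so("cross",-.007))
```

```text
t 18.78 tcp [0.4768 0.0135 0.0852] x [-0.878  0.087 -0.471] y [0.099 0.995 0.001] z [ 0.469 -0.046 -0.882] q [-0.21 -0.21  2.44  0.13  0.42 -1.79] F [-0.5  0.2 -0.5] op -0.002 ff 0.0
[-0.00173741  0.00040765  0.01489519] [-0.0031785   0.00042601  0.02680833]
```

>>> {"name": "move_arm", "arguments": {
  "moves": [
    [0,[-0.0009,0.0004,0.007],[0,0,0]],
    [0,[-0.0009,0,0.007],[0,0,0]],
    [0,[-0.0003,0,0.0026],[0,0,0]],
    [0,[-0.0003,0,0.0026],[0,0,0]],
    [0,[-0.0003,0,0.0026],[0,0,0]],
    [0,[-0.0003,0,0.0026],[0,0,0]],
    [0,[-0.0003,0,0.0026],[0,0,0]],
    [0,[0,0,0.0005],[0,0,0]],
    [0,[0,0,0],[0,0,0]],
    [0,[0,0,0],[0,0,0]]
  ]
}}

```text
time: 19.62
eef_pos: [0.4917, 0.0137, 0.0632]
tcp_rot: [0.046, 0.969, -0.011, 0.241]
contact_force: [-18.6, 2.6, 20.7]
opening: -0.003
finger_force: 13.5
```

Run:
```python
from h import *
info();print(so("cross",-.007),"F along n",get_state()['contact_force']@nw())
```

```text
t 19.62 tcp [0.4917 0.0137 0.0632] x [-0.879  0.084 -0.469] y [0.095 0.995 0.001] z [ 0.467 -0.044 -0.883] q [-0.21 -0.11  2.41  0.15  0.36 -1.81] F [-18.6   2.6  20.7] op -0.003 ff 13.5
[-0.00051367 -0.00117319  0.00037966] F along n 27.731136414803395
```

Cross key is bottomed too. Retract, then move along the row to the bar, passing more than 20 mm above the square key.

>>> {"name": "move_arm", "arguments": {
  "moves": [
    [0,[0.0005,0,-0.004],[0,0,0]],
    [0,[0.001,0,-0.008],[0,0,0]],
    [0,[0.001,0,-0.009],[0,0,0]],
    [0,[0.001,0,-0.009],[0,0,0]],
    [0,[0,0.03,0],[0,0,0]],
    [0,[0,0.04,0],[0,0,0]],
    [0,[0,0.04,0],[0,0,0]],
    [0,[0,0.04,0],[0,0,0]],
    [0,[0,0,0],[0,0,0]],
    [0,[0,0,0],[0,0,0]]
  ]
}}

```text
time: 20.45
eef_pos: [0.4888, 0.1541, 0.0872]
tcp_rot: [0.044, 0.969, -0.011, 0.242]
contact_force: [-0.1, -0.1, -0.6]
opening: -0.002
finger_force: 0.0
```

Run:
```python
from h import *
info();print(so("bar",.005),so("bar",-.007))
```

```text
t 20.45 tcp [0.4888 0.1541 0.0872] x [-0.879  0.081 -0.47 ] y [0.091 0.996 0.   ] z [ 0.468 -0.043 -0.883] q [ 0.17 -0.09  2.34 -0.29  0.44 -1.08] F [-0.1 -0.1 -0.6] op -0.002 ff 0.0
[-0.00222213  0.00927111  0.01735811] [-0.00368582  0.00924146  0.02926847]
```

>>> {"name": "move_arm", "arguments": {
  "moves": [
    [0,[0,0.0092,0],[0,0,0]],
    [0,[-0.001,0,0.0085],[0,0,0]],
    [0,[-0.0012,0,0.0085],[0,0,0]],
    [0,[-0.0003,0,0.0026],[0,0,0]],
    [0,[-0.0003,0,0.0026],[0,0,0]],
    [0,[-0.0003,0,0.0026],[0,0,0]],
    [0,[-0.0003,0,0.0026],[0,0,0]],
    [0,[-0.0003,0,0.0025],[0,0,0]],
    [0,[0,0,0],[0,0,0]],
    [0,[0,0,0],[0,0,0]]
  ]
}}

```text
time: 21.28
eef_pos: [0.5063, 0.1585, 0.0627]
tcp_rot: [0.047, 0.969, -0.013, 0.241]
contact_force: [-8.0, -4.1, 9.0]
opening: -0.002
finger_force: 5.6
```

Run:
```python
from h import *
info();print(so("bar",-.007),"F along n",get_state()['contact_force']@nw())
```

```text
t 21.28 tcp [0.5063 0.1585 0.0627] x [-0.88   0.085 -0.468] y [ 0.098  0.995 -0.002] z [ 0.465 -0.047 -0.884] q [ 0.17  0.01  2.3  -0.34  0.38 -1.01] F [-8.  -4.1  9. ] op -0.002 ff 5.6
[-0.00012146  0.00325328 -0.00041922] F along n 11.725607159714876
```

>>> {"name": "move_arm", "arguments": {
  "moves": [
    [0,[0,0,0.0007],[0,0,0]],
    [0,[0,0,0],[0,0,0]],
    [0,[0,0,0],[0,0,0]],
    [0,[0.0005,0,-0.005],[0,0,0]],
    [0,[0.001,0,-0.009],[0,0,0]],
    [0,[0.001,0,-0.01],[0,0,0]],
    [0,[0.01,0,-0.01],[0,0,0]],
    [0,[0.01,0,-0.02],[0,0,0]],
    [0,[0,0,0],[0,0,0]],
    [0,[0,0,0],[0,0,0]]
  ]
}}

```text
time: 22.12
eef_pos: [0.4627, 0.164, 0.1]
tcp_rot: [0.047, 0.969, -0.011, 0.243]
contact_force: [-0.0, 0.2, 1.2]
opening: 0.001
finger_force: 0.0
```

Run:
```python
from h import *
info()
t=read_camera("top")[:,:,::-1];s=read_camera("side")[:,:,::-1]
cv2.imwrite("pics/c6.png",np.hstack([t[100:400,90:490],s[100:400,90:490]]))
```

```text
t 22.12 tcp [0.4627 0.164  0.1   ] x [-0.877  0.085 -0.472] y [0.096 0.995 0.002] z [ 0.47  -0.044 -0.882] q [ 0.21 -0.17  2.38 -0.31  0.48 -1.03] F [-0.   0.2  1.2] op 0.001 ff 0.0
```

View pics/c6.png

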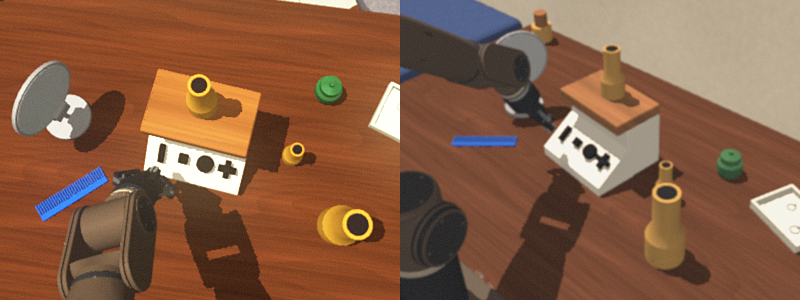

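The chimney is upright on the outlet (top (200,95), side (612,75)). All four keys are up, the bystanders have not moved, and the tool is clear of everything. Handing in.

```bash
python3 -c "
from plant import *
print(sign_off())"
```

```text
the job is handed in; nothing more can be done
None
```

The medium brass chimney is seated and released on the diffuser's outlet, the round, cross and bar keys were each pressed to the bottom in that order, the square key was left alone, and the job was handed in at about 22 s (no verdict came back).

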